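# Put the last specimen away and lock the case

## Robot

A 6-joint arm with a two-finger parallel gripper is mounted at the origin on a cart in front of the work surface, level with it; the furniture and walls round the work are solid. World frame = base frame: x ahead of the robot, y to its left, z up, the work surface at z = 0. Lengths are in mm, angles in rad, forces in N, time in s.
With the tool pointing down it reaches from about 275 to 850 mm from the base axis. Payload 5.2 kg.
Tool frame: the origin (TCP) lies at the very end of the fingers, on their centre line; the grasp point (between the pads) lies 19 mm behind it; y points along the fingers, z is the direction in which the jaws open and shut, and the axes are right-handed (so a half turn about y gives the same grasp; the last joint's range is limited). The gripper opens to 85 mm and grips with 20 to 120 N. Pads are 22 mm wide; open, the fingers measure 114 mm over their backs; the gripper's body (76 mm by 85 mm) begins 54 mm behind the grasp point. The pads swing forward as they close: fully open they stand 13 mm farther back than shut.
Start: joints at [-1.329, 0.259, 1.535, -0, 1.348, -0.203], TCP at [236.673, -496.479, 231.31] pointing down, gripper open.
Joint ranges: [-3.14, 3.14], [-0.91, 2.08], [0.19, 2.58], [-1.22, 4.36], [0.22, 2.71], [-3.12, 3.12]. Speed limits (rad/s): [2.57, 2.57, 3.14, 3.14, 3.14, 3.14].

## Interface

Orientations are given as a unit quaternion [x, y, z, w].
In Python, from cell import bot gives the robot as it stands. Calls block until the motion is done:
- bot.move_pose(position, orientation): joint-space move of the TCP to a pose.
- bot.move_linear(position, rot=None, feed=150): straight line of the TCP; rot=None keeps the orientation; feed is the mean speed in mm/s.
- bot.move_joints(angles): joint-space move.
- bot.ungrasp() and bot.grasp(): open the fingers fully, or close them until they stop; the grip force is fixed at half the most.
- bot.dwell(seconds).
- bot.solve_ik(position, orientation): joint angles nearest the present ones, or None.
- bot.capture(name): name is "side" or "top" or "wrist"; returns a dict with "frame" (400x640x3 uint8, red, green, blue), "fx", "fy", "cx", "cy" (pixels), "R" (3x3) and "t" (3): a world point X has camera coordinates R X + t; the wrist camera has in their place "T_tool_cam" (4x4, takes a point from camera to tool coordinates, whose origin is the TCP and whose axes are the tool frame's). Camera axes: x right, y down, z forward; pixel columns grow to the right and rows downward; lengths in mm; the calibration is good to about 2 mm. A picture is of the moment at which its call begins: read the wrist's pose just before it. There is no depth.
A pose or a line that the arm cannot do raises bot.MotionError and nothing moves.
- bot.finish_job(): hands the job in, once; it reports no verdict.
Readings, each from a call of its own:
- bot.read_time(): time.
- bot.read_q(): joint angles.
- bot.read_qvel(): joint speeds.
- bot.read_joint_efforts(): joint torques, N m.
- bot.read_eef_pos(): TCP position.
- bot.read_eef_rot(): TCP orientation.
- bot.read_ft_force(): force on the tool from outside, world axes, zero at the start.
- bot.read_torque(): the same for the moment, N m.
- bot.read_finger_gap(): finger opening in mm.
Only numpy, scipy, OpenCV 4.12 (cv2) and the standard library are available. Lean on these libraries where they do the work, as an engineer would, in place of code of your own. Each camera call takes 0.05 s, during which the arm holds its last target.

## Task

Put the widest of the three loose mounted specimens, upright, into the empty well of the open metal case and shut the lid. Then swing the hasp on the lid's front edge right down over the twist staple, and turn the staple's knob, sunk between the guards, clockwise to its stop so that it locks the hasp. Do not push the other things about.

Things in the scene. Friction and masses are not known exactly. Their poses are not given: they have to be found in the camera images.
- wide_specimen: black round mounted specimen, 40 mm across and 21 mm high, the widest of the three loose on the worktop right of the case; the other two are 30 to 32 mm across, so size alone tells them apart. Origin at the centre of its underside, z up.
- small_specimen_1: bystander: black mounted specimen 32 mm across, 15 mm high; origin at the centre of its underside
- small_specimen_2: bystander: black mounted specimen 30 mm across, 20 mm high; origin at the centre of its underside
- tape: bystander: black roll of tape lying flat among the three specimens, 53 mm across, 19 mm high; origin at the centre of its underside
- beaker: bystander: clear beaker 65 mm across, 90 mm high; origin at the centre of its underside
- marker: bystander: marker pen lying near the right edge of the table, 135 mm long along its own y, 14 mm high; origin under its centre
- small_bottle: bystander: small bottle with a screw cap, 46 mm across, 124 mm high; origin at the centre of its underside
- case: aluminium case fixed to the worktop, front (own -x) towards the robot. Origin at the centre of the box's underside; own x to the back, y left, z up. Box 124 x 204 mm (x, y), 50 mm high, walls 5 mm. Grey insert inside, top at z = 22 mm, with two round wells at x = 0: the empty one at y = +45 mm; in that at y = -45 mm a fixed 38 mm green specimen stands, top at z = 36 mm
- shoulder (a point): middle of the top of the shoulder in front of the box, 50 mm above the worktop; axes as the case's. It spans case x = -62 to -150 mm and y = +-50 mm. Guards 6 mm thick stand round its front and both sides, up to z = 84 mm, inner faces at case x = -145 mm and y = +-44 mm. The twist staple is in its middle
- well (a point): centre of the floor of the empty well (48 mm wide, 8 mm deep), 14 mm above the worktop; axes as the case's
- lid_hinge (a point): on the lid's hinge axis (parallel to the case's y), at case x = +60 mm, y = 0, z = 50 mm, the middle of the lid's hinged lower edge; axes turn with the lid
- case_lid (a joint): lid angle in rad: 0 = shut (flat on the box), grows as the front edge rises, 1.57 = upright, stop at 2.0. Flat plate 206 mm wide (y), 8 mm thick, reaching 122 mm from its hinge axis; its inner face lies in the plane of that axis. A stiff hinge (0.3 Nm friction) keeps it where it is left; 0.3 kg
- lid_edge (a point): middle of the lid's free front edge on the outer face, 122 mm from the hinge axis and 8 mm outside its plane; the hasp is mounted here, so push the lid at least 50 mm to either side of it
- hasp (a joint): angle of the hasp leaf relative to the lid, in rad: 0 = closed (with the lid shut the leaf lies level over the staple, pointing to the case's -x), grows as its tip rises and folds back over the lid, 1.57 = square to the lid, stop at 2.3. Stiff hinge (0.06 Nm friction): stays where it is left.
- hasp_hinge (a point): on the hasp's hinge axis (along the case's y); lid shut: case x = -60, y = 0, z = 61.5 mm. The leaf is a dark steel plate 46 mm wide (y), 3 mm thick (1.5 mm either side of the axis plane), 77.5 mm long from the axis, with a 7 mm bead at its end and a slot 22 mm (along the leaf) by 34 mm (y) centred 36 mm from the axis, through which the knob passes
- hasp_tip (a point): middle of the bead at the leaf's free end, 74 mm from the hasp's hinge axis
- staple_knob (a joint): turn of the staple's knob in rad: 0 = bar along the case's y (in line with the slot; the hasp passes over it), grows clockwise seen from above, stop at 1.5 (bar across the slot, hasp locked). Friction 0.03 Nm.
- knob_grip (a point): middle of the staple's black bar knob, on its upright turning axis, at case x = -96, y = 0, z = 74 mm; axes turn with the knob. The bar is 26 mm long (own y), 9 mm wide (own x), from z = 65.5 to 82.5 mm, just below the guards' top; the top of the closed hasp round it is at z = 63 mm. Guards stand 44 mm away at the sides, 49 mm in front
There are look-alikes about, which are no part of the job. Leave any pink or purple look-alike of the wide_specimen alone.

How it is judged (in metres and radians):
On the way, in this order (a step that is already met when the one before it is completed fails the run):
1. the widest specimen stands in the empty well, let go (horizontal distance between wide_specimen and well below 0.008 m and z of wide_specimen in the frame of case below 0.018 m and angle between wide_specimen's own z axis and vertical below 0.12 rad and contact force between the fingers and wide_specimen below 0.2 N and linear speed of wide_specimen below 0.02 m/s), for 0.2 s.
2. the lid is shut (value of joint case_lid below 0.05 rad), for 0.2 s.
3. the hasp lies down over the staple (value of joint hasp below 0.1 rad), for 0.2 s.
4. the staple's knob is turned across the hasp (value of joint staple_knob above 1.2 rad), for 0.2 s.
At the end, for the whole second after the job is handed in: The 40 mm specimen stands upright (within 0.12 rad) and still on the floor of the empty well, within 8 mm of its middle; the lid is shut (under 0.05 rad), the hasp lies over the staple (under 0.10 rad) and the knob is turned past 1.2 rad (all of step 1 and value of joint case_lid below 0.05 rad and value of joint hasp below 0.1 rad and value of joint staple_knob above 1.2 rad); the robot touches nothing.
It fails at once if a bystander (a small specimen, the tape, beaker, marker or small bottle) is moved by more than 30 mm (distance of any of small_specimen_1, small_specimen_2, tape, beaker, marker, small_bottle from where it was at the start of the episode above 0.03 m).
It also fails if it takes over 72 s, if anything falls off the work surface, if the arm or the gripper's body presses on something with over 40 N, if the wrist force passes 120 N, or if a joint passes its speed limit or range.

## Working session

There is one attempt and no reset: what is moved stays moved. The work goes in short steps, each a Python script; the robot and the scene stay as the last script left them, time stands still between calls to the robot, and variables do not carry over. Pictures are saved under pics/ and viewed, and the job is handed in when it is done.

```bash
ls; mkdir -p pics
python3 - <<'E'
from cell import bot
import cv2,json,numpy as np
print(bot.read_time())
for n in ("top","side","wrist"):
    c=bot.capture(n); cv2.imwrite(f"pics/{n}0.png",c["frame"][:,:,::-1])
    print(n,{k:np.round(np.array(v),4).tolist() for k,v in c.items() if k!="frame"})
print(bot.read_eef_rot(),bot.read_finger_gap(), bot.read_time())
E
```

```text
pics
0.0
top {'fx': 467.2829, 'fy': 467.2829, 'cx': 324.7246, 'cy': 202.6975, 'R': [[-0.0439, -0.999, -0.003], [-0.9777, 0.0435, -0.2055], [0.2055, -0.0061, -0.9786]], 't': [154.7099, 535.8596, 1286.8512]}
side {'fx': 403.7532, 'fy': 403.7532, 'cx': 325.2389, 'cy': 201.2826, 'R': [[0.9792, -0.2018, 0.0185], [-0.1127, -0.6184, -0.7777], [0.1684, 0.7595, -0.6284]], 't': [-511.4191, 183.334, 838.6302]}
wrist {'fx': 344.3449, 'fy': 344.3449, 'cx': 318.7533, 'cy': 197.6912, 'T_tool_cam': [[0.0006, 0.9517, 0.307, -79.0743], [-0.0, -0.307, 0.9517, -143.5787], [1.0, -0.0006, -0.0002, -0.1713], [0.0, 0.0, 0.0, 1.0]]}
[-0.15595501  0.69018139 -0.68920542  0.15596017] 85.57265735639592 0.15
```

View pics/top0.png

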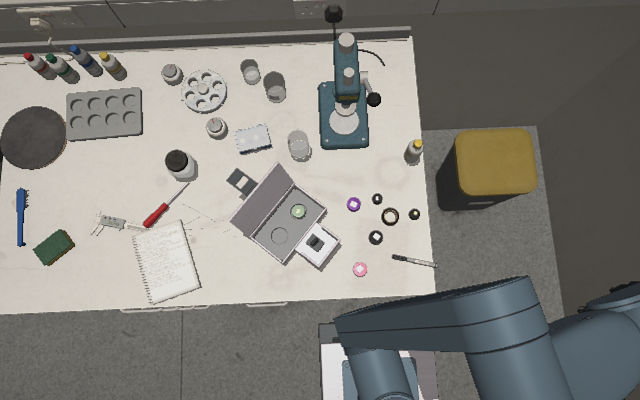

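View pics/side0.png

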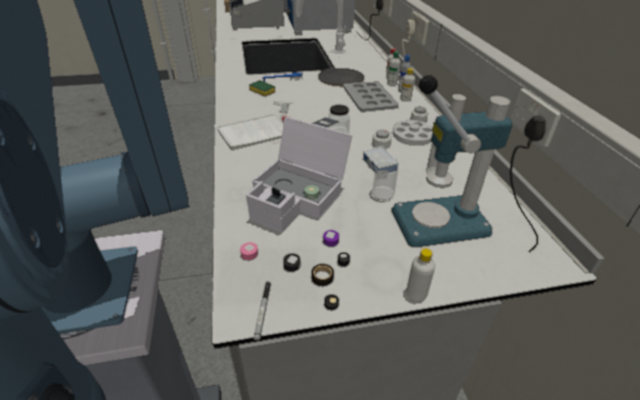

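View pics/wrist0.png

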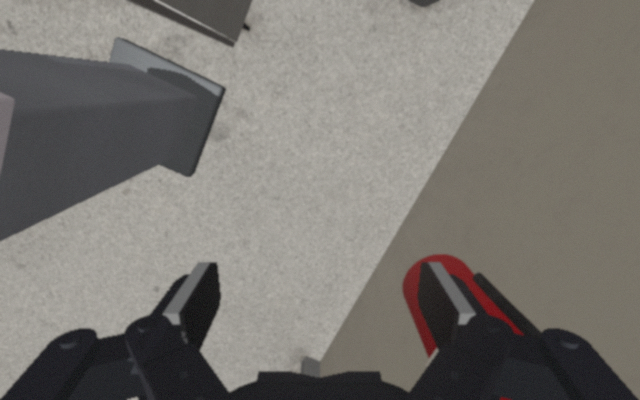

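Candidates for the widest specimen in the top view are the black discs at (376,238), (377,199) and (414,214). The tape ring is at (390,216), the purple look-alike at (354,204) and the pink one at (360,269). I'll check the choice in an enlarged crop.

```bash
cat > h.py <<'E'
import numpy as np,cv2
from scipy.spatial.transform import Rotation as R
from cell import bot
def shot(n,f=None):
    if n=="wrist":
        p=np.array(bot.read_eef_pos());q=bot.read_eef_rot()
        c=bot.capture(n); T=np.eye(4);T[:3,:3]=R.from_quat(q).as_matrix();T[:3,3]=p
        M=np.linalg.inv(T@np.array(c["T_tool_cam"])); c["R"]=M[:3,:3];c["t"]=M[:3,3]
    else: c=bot.capture(n); c["R"]=np.array(c["R"]);c["t"]=np.array(c["t"])
    c.pop("T_tool_cam",None)
    if f:
        cv2.imwrite(f"pics/{f}.png",c["frame"][:,:,::-1]); np.save(f"pics/{f}.npy",c,allow_pickle=True)
    return c
def load(f): return np.load(f"pics/{f}.npy",allow_pickle=True).item()
def px(c,u,v,z):
    d=c["R"].T@np.array([(u-c["cx"])/c["fx"],(v-c["cy"])/c["fy"],1]); o=-c["R"].T@c["t"]
    return o+d*(z-o[2])/d[2]
def proj(c,X):
    Y=np.atleast_2d(X)@c["R"].T+c["t"]; return np.c_[Y[:,0]/Y[:,2]*c["fx"]+c["cx"],Y[:,1]/Y[:,2]*c["fy"]+c["cy"]]
def crop(f,u0,v0,u1,v1,k,out,c=None):
    im=cv2.imread(f"pics/{f}.png")[v0:v1,u0:u1]; cv2.imwrite(f"pics/{out}.png",cv2.resize(im,None,fx=k,fy=k,interpolation=cv2.INTER_CUBIC))
E
python3 - <<'E'
from h import *
for n in("top","side"): shot(n,n+"1")
crop("top1",340,180,440,280,6,"c1"); crop("top1",220,155,350,275,6,"c2"); crop("side1",230,110,370,240,5,"c3")
c=load("top1")
for uv in[(376,238),(377,199),(414,214),(390,216),(354,204),(360,269)]: print(uv,px(c,*uv,18))
E
```

```text
(376, 238) [438.64628091 -13.76536303  18.        ]
(377, 199) [554.41469988 -24.42955621  18.        ]
(414, 214) [ 504.53215226 -130.03912234   18.        ]
(390, 216) [501.70433883 -59.1520336   18.        ]
(354, 204) [542.34998832  44.43401491  18.        ]
(360, 269) [351.35620218  38.03793331  18.        ]
```

View pics/c1.png

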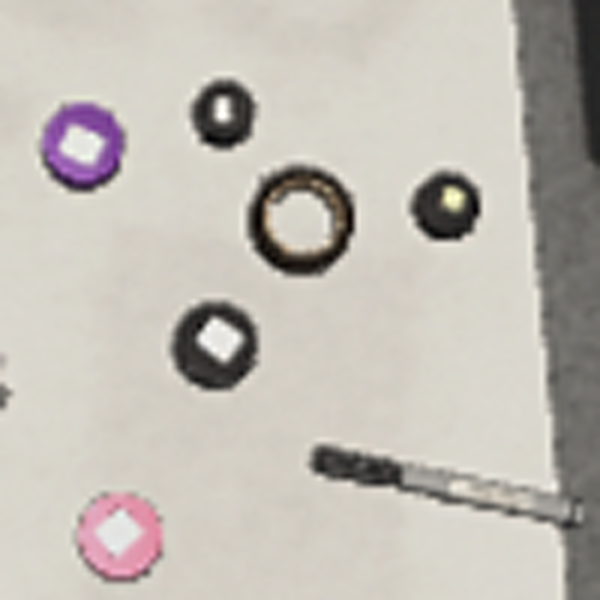

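View pics/c2.png

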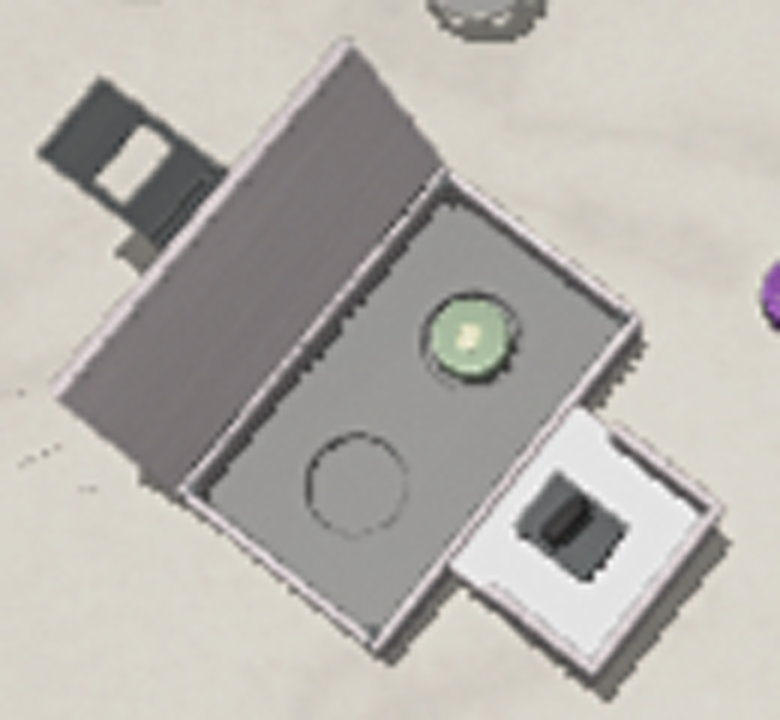

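View pics/c3.png

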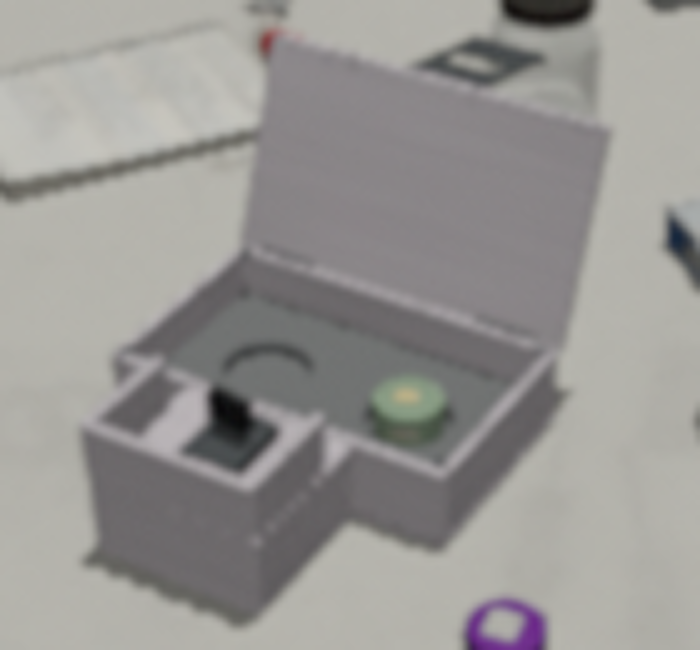

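The widest is the black disc at top (376,238): about 14 px across against about 11 px for the other two. Next I fit the case pose and lid angle from the corners.

```bash
cat > fit.py <<'E'
from h import *
from scipy.optimize import least_squares
ct,cs=load("top1"),load("side1")
B=lambda x,y,z:(x,y,z)
def lid(s,a,h=0): # a: dist,h outer offset
    return None
boxT={(-62,-102,50):(635,322),(-62,102,50):(375,640),(62,102,50):(183,490),(62,-102,50):(443,175),(-151,-50,84):(720,510),(-151,50,84):(593,672),(-96,0,82.5):(568,512),(0,45,22):(357,485),(0,-45,36):(470,337)}
boxS={(-62,-102,50):(440,468),(-62,102,50):(120,355),(62,102,50):(245,250),(62,-102,50):(555,345),(-151,50,84):(85,427),(-151,-50,84):(247,490)}
lT={-103:(345,42),103:(58,395)}; lS={103:(278,38),-103:(608,130)}
def res(p,full=False):
    x,y,yaw,th=p[:4]; Rz=R.from_euler('z',yaw).as_matrix(); o=np.array([x,y,0]); r=[]
    W=lambda P:Rz@np.array(P)+o
    L=lambda yy:(60-122*np.cos(th),yy,50+122*np.sin(th))
    for P,uv in boxT.items(): r.append(proj(ct,W(P))[0]-((np.array(uv)+.5)/6-.5+[220,155]))
    for yy,uv in lT.items(): r.append(proj(ct,W(L(yy)))[0]-((np.array(uv)+.5)/6-.5+[220,155]))
    for P,uv in boxS.items(): r.append(proj(cs,W(P))[0]-((np.array(uv)+.5)/5-.5+[230,110])-p[4:6])
    for yy,uv in lS.items(): r.append(proj(cs,W(L(yy)))[0]-((np.array(uv)+.5)/5-.5+[230,110])-p[4:6])
    r=np.array(r)
    return r if full else np.r_[r.ravel(),p[4:6]*.3]
s=least_squares(res,[430,180,-.8,1.9,0,0],loss='soft_l1')
print(s.x);print(np.round(res(s.x,True),1).tolist())
E
python3 fit.py
```

```text
[ 4.92428928e+02  2.38976366e+02  8.62205760e-01 -4.63001931e+02
 -4.84661719e-01 -1.10750801e+00]
[[1.4, -0.9], [-0.0, 2.1], [-1.8, 0.1], [-0.1, -2.1], [1.0, -0.7], [-0.2, 1.0], [-0.5, 1.0], [-0.3, -0.0], [-0.0, -0.2], [0.9, -0.4], [-1.0, 0.2], [1.1, 2.1], [-2.0, 0.0], [-0.5, -1.0], [1.1, 1.2], [-1.5, -0.6], [1.0, 0.2], [-0.7, -0.9], [0.6, -0.1]]
```

```bash
cat >> fit.py <<'E'
x=s.x.copy(); 
def draw(c,f,box,k,out):
    u0,v0,u1,v1=box
    im=cv2.resize(cv2.imread(f"pics/{f}.png")[v0:v1,u0:u1],None,fx=k,fy=k,interpolation=cv2.INTER_CUBIC)
    Rz=R.from_euler('z',x[2]).as_matrix();o=np.array([x[0],x[1],0]);th=x[3]
    L=lambda d,h,yy:(60-d*np.cos(th)+h*np.sin(th),yy,50+d*np.sin(th)+h*np.cos(th))
    def pl(P,col):
        q=proj(c,np.array(P)@Rz.T+o); q=((q-[u0,v0]+.5)*k-.5)
        cv2.polylines(im,[np.round(q).astype(int)],True,col,1)
    pl([(-62,-102,50),(-62,102,50),(62,102,50),(62,-102,50)],(0,0,255))
    pl([(-62,-50,84),(-151,-50,84),(-151,50,84),(-62,50,84)],(255,0,0))
    pl([L(0,0,103),L(122,0,103),L(122,0,-103),L(0,0,-103)],(0,200,0))
    pl([(24*np.cos(a),45+24*np.sin(a),22) for a in np.linspace(0,6.2,40)],(0,255,255))
    pl([(19*np.cos(a),-45+19*np.sin(a),36) for a in np.linspace(0,6.2,40)],(0,255,255))
    pl([(-96+4.5*i,13*j,82.5) for i,j in((-1,-1),(-1,1),(1,1),(1,-1))],(255,0,255))
    cv2.imwrite(f"pics/{out}.png",im)
draw(ct,"top1",(220,155,350,275),6,"o1"); draw(cs,"side1",(230,110,370,240),5,"o2")
E
python3 fit.py>/dev/null
```

```text
(no output)
```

View pics/o1.png

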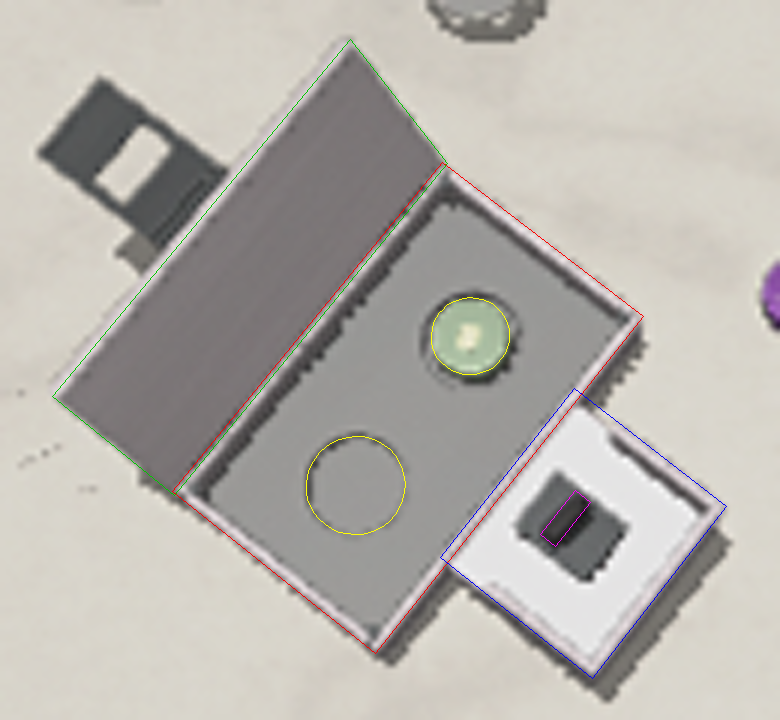

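View pics/o2.png

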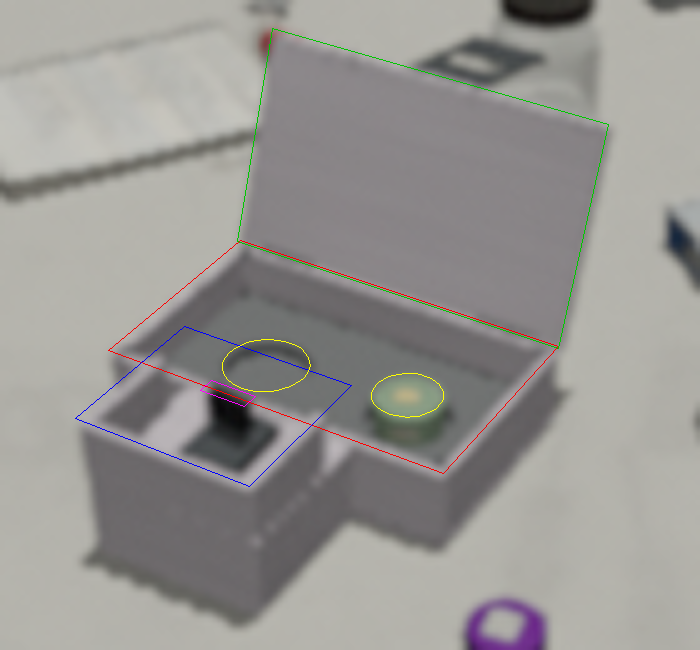

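```bash
cat >> h.py <<'E'
def down(a):
    y=np.array([0,0,-1.]);z=np.array([np.cos(a),np.sin(a),0]);x=np.cross(y,z)
    return R.from_matrix(np.c_[x,y,z]).as_quat()
CX,CY,YAW=492.43,238.98,0.8622
def case(p): return R.from_euler('z',YAW).as_matrix()@np.array(p,float)+[CX,CY,0]
A=YAW+np.pi/4
E
python3 - <<'E'
from h import *
c=load("top1"); p=px(c,*(np.array([215,345])/6-.42+[340,180]),18); print(p)
for P in([438,-14,130],[438,-14,9],case([0,45,150]),case([0,45,23])): print(bot.solve_ik(list(P),list(down(A))))
bot.move_pose([438,-14,130],list(down(A)))
shot("wrist","w1"); print(bot.read_time(),bot.read_eef_pos())
E
```

```text
[441.40981217 -12.23889995  18.        ]
[-2.87565977e-01  1.60163294e-01  1.93415984e+00 -4.44089210e-16
  1.04726952e+00 -1.93516414e+00]
[-2.87565977e-01  3.57787097e-01  2.06029002e+00 -4.44089210e-16
  7.23515538e-01 -1.93516414e+00]
[ 3.19407276e-01  2.94550030e-01  1.69693755e+00 -4.44089210e-16
  1.15010507e+00 -1.32819089e+00]
[ 3.19407276e-01  4.57893317e-01  1.82494879e+00 -4.44089210e-16
  8.58750544e-01 -1.32819089e+00]
2.225 [438.3936712  -14.72062098 130.18818411]
```

View pics/w1.png

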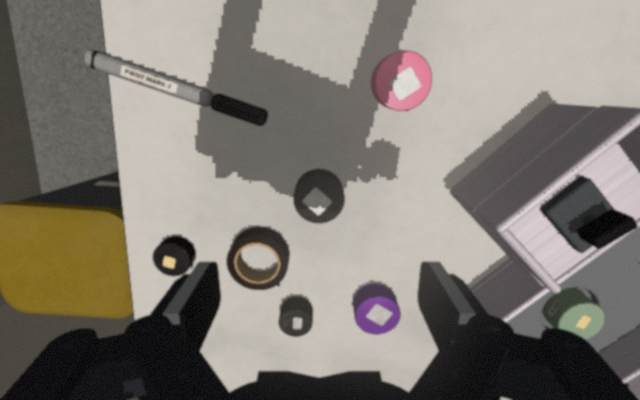

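Run:
```python
from h import *
crop("w1",270,150,370,240,8,"w1c")
c=load("w1"); print(px(c,318,202,21),px(c,319,194,10.5),proj(c,[[438,-14,0],[441.4,-12.2,21]]))
```

```text
[445.25131164 -14.49826087  21.        ] [442.00001743 -13.95808102  10.5       ] [[319.30343755 185.58656838]
 [321.33877089 197.49940762]]
```

View pics/w1c.png

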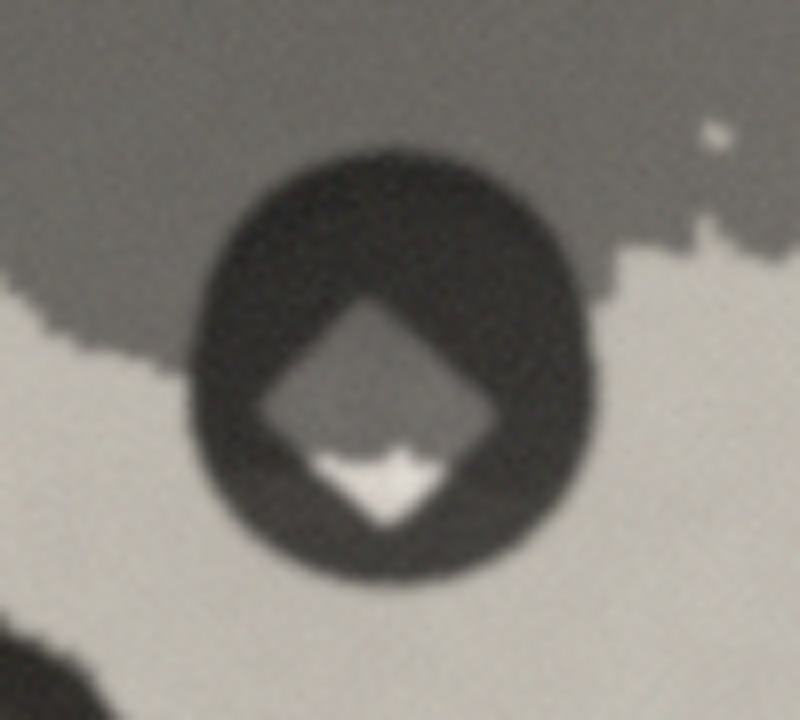

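Run:
```python
from h import *
from scipy.optimize import least_squares
c=load("w1"); a=np.linspace(0,2*np.pi,73)
def ext(p,r=20,h=21):
    q=np.vstack([proj(c,np.c_[p[0]+r*np.cos(a),p[1]+r*np.sin(a),0*a+z]) for z in(0,h)])
    return np.r_[q.min(0),q.max(0)]
m=np.array([293.8,168.4,344.8,222.4])-[.4,.4,.4,.4]
s=least_squares(lambda p:ext(p)-m,[442,-13]);print(s.x,s.fun)
```

```text
[442.54175939 -14.0079496 ] [-0.37823089 -0.717259    0.37801179  0.75479812]
```

Run:
```python
from h import *
q=list(down(A)); S=[442.3,-13.8]
bot.move_linear([*S,60],q,feed=150); bot.move_linear([*S,9],feed=80); print(bot.read_eef_pos(),bot.read_ft_force())
bot.grasp(); print(bot.read_finger_gap(),bot.read_eef_pos(),bot.read_ft_force())
bot.move_linear([*S,110],feed=120); print(bot.read_finger_gap(),bot.read_ft_force()); bot.dwell(.1)
shot("wrist","w2");shot("side","s2");crop("s2",230,190,350,290,6,"s2c"); print(bot.read_time())
```

```text
[442.6649128  -13.88150336   9.34321295] [ 0.36353473 -0.03764335 -0.19310539]
37.15357700843932 [442.57262292 -13.89209464   9.75284204] [-2.10892298 -0.39715922  8.31205453]
36.58915613255555 [ 0.27637465 -0.21371633 -0.07134762]
5.3417
```

View pics/w2.png

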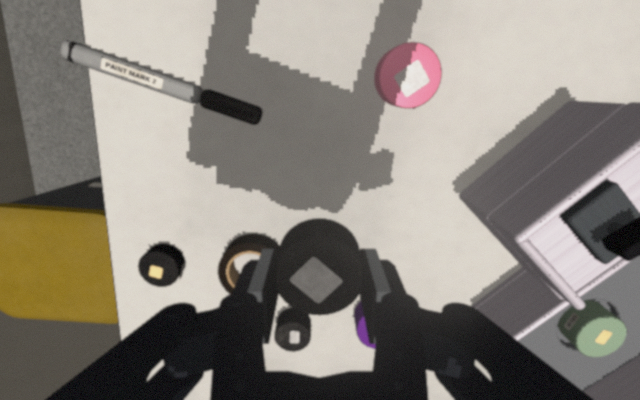

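View pics/s2.png

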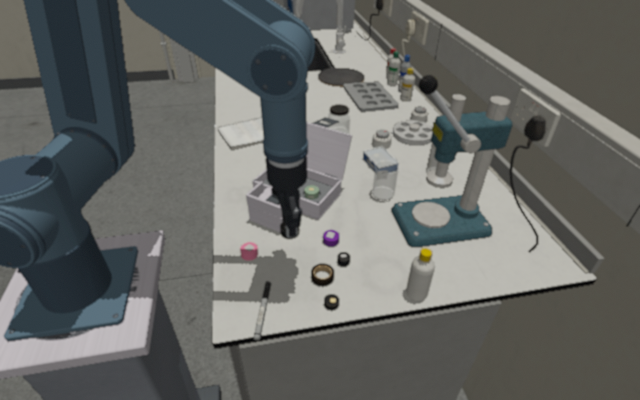

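Run:
```python
from h import *
c=load("w2"); a=np.linspace(0,2*np.pi,73); crop("w2",240,200,400,340,5,"w2c")
im=cv2.imread("pics/w2c.png")
p=c  # tcp
T=-c["R"].T@c["t"]
for (dx,dy,zb,col) in((0,0,100.8,(0,0,255)),):
  for z in(zb,zb+21):
    q=proj(c,np.c_[442.6+dx+20*np.cos(a),-13.9+dy+20*np.sin(a),0*a+z]); print(q.min(0),q.max(0))
    cv2.polylines(im,[np.int32((q-[240,200]+.5)*5)],True,col,1)
cv2.imwrite("pics/w2c.png",im)
```

```text
[276.94565683 218.80904374] [358.35132931 292.05436057]
[271.38184225 237.30232291] [363.70685547 318.50204766]
```

View pics/w2c.png

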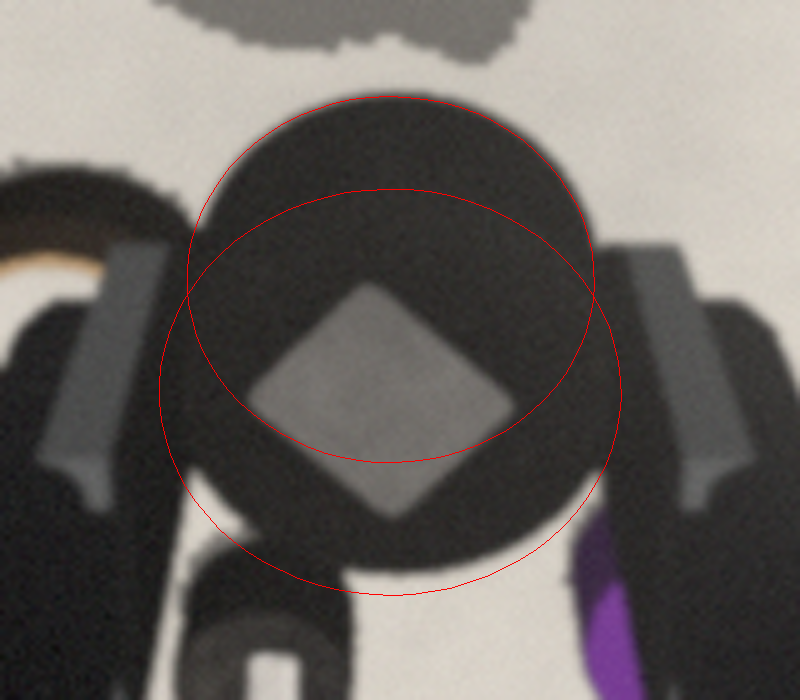

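Run:
```python
from h import *
from scipy.optimize import least_squares
c=load("w2");a=np.linspace(0,2*np.pi,181)
def ext(p,til=0):
    Rr=R.from_rotvec([0,til,0]).as_matrix()
    P=np.vstack([np.c_[20*np.cos(a),20*np.sin(a),0*a+z] for z in(0,21)])@Rr.T+[p[0],p[1],p[2]]
    q=proj(c,P); i=q[:,1].argmin();
    # points: top extreme v, bottom extreme v, left/right at row v=244 
    return q,q[:,1].min(),q[:,1].max()
# obs: crop px -> full
f=lambda U,k:U/5-.4+k
hull=lambda q:cv2.convexHull(q.astype(np.float32)).reshape(-1,2)
def rowx(q,v):
    h=hull(q);xs=[]
    for i in range(len(h)):
        A,B=h[i],h[(i+1)%len(h)]
        if (A[1]-v)*(B[1]-v)<0: xs.append(A[0]+(v-A[1])/(B[1]-A[1])*(B[0]-A[0]))
    return min(xs),max(xs)
def r(p,tilfix=None):
    t=p[3] if tilfix is None else tilfix
    q,mn,mx=ext(p,t); l1,r1=rowx(q,f(215,200)); l2,r2=rowx(q,f(500,200))
    return np.array([mn-f(94,200),mx-f(571,200),l1-f(206,240),r1-f(592,240),l2-f(200,240),r2-f(592,240)])
s=least_squares(lambda p:r(p,0),[442,-14,100]);print(s.x,s.fun)
s=least_squares(r,[442,-14,100,0.0]);print(s.x,s.fun)
```

```text
[442.15753297 -14.00325842  99.95350052] [-1.1250132   2.67035323 -1.9074707  -1.90158081  0.45910645 -3.26400757]Traceback (most recent call last):
  File "<stdin>", line 24, in <module>
    return func(*args, **kwargs)
    result = trf(vector_fun.fun, vector_fun.jac, x0, f0, J0, lb, ub, ftol, xtol,
                 gtol, max_nfev, x_scale, loss_function, tr_solver,
                 tr_options.copy(), verbose, callback=callback_wrapped)
    return trf_no_bounds(
        fun, jac, x0, f0, J0, ftol, xtol, gtol, max_nfev, x_scale,
        loss_function, tr_solver, tr_options, verbose, callback=callback)
    f_new = fun(x_new)
    self._update_fun()
    ~~~~~~~~~~~~~~~~^^
    self.f = self.fun_wrapped(xp_copy(self.x))
             ~~~~~~~~~~~~~~~~^^^^^^^^^^^^^^^^^
    return np.atleast_1d(self.fun(x))
                         ~~~~~~~~^^^
    return self.f(x, *self.args, **self.kwargs)
           ~~~~~~^^^^^^^^^^^^^^^^^^^^^^^^^^^^^^
  File "<stdin>", line 21, in r
  File "<stdin>", line 18, in rowx
ValueError: min() iterable argument is empty
```

Run:
```python
from h import *
crop("s2",265,195,325,245,12,"s2c"); c=load("s2")
im=cv2.imread("pics/s2c.png"); a=np.linspace(0,6.28,60)
for z in (100.8,121.8):
    q=proj(c,np.c_[442.6+20*np.cos(a),-13.9+20*np.sin(a),0*a+z]); cv2.polylines(im,[np.int32((q-[265,195]+.5)*12)],True,(0,0,255),1)
cv2.imwrite("pics/s2c.png",im)
```

```text
(no output)
```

View pics/s2c.png

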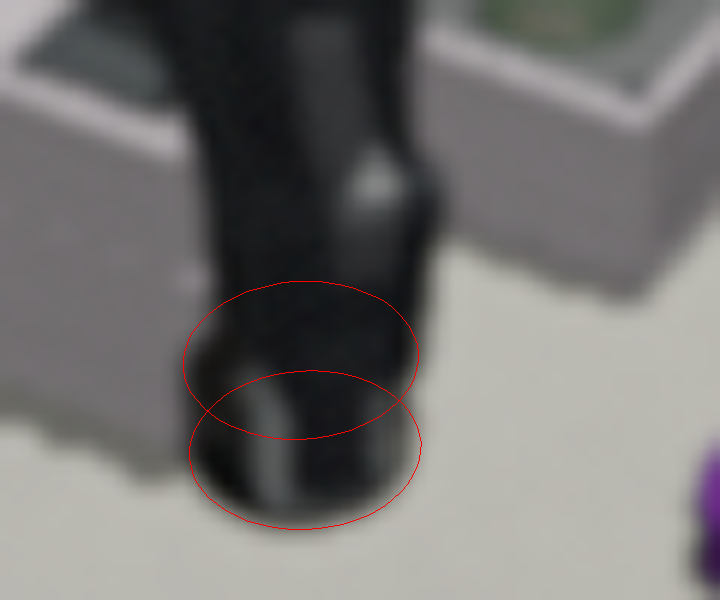

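Run:
```python
from h import *
q=list(down(A)); W=case([0,45,0])
bot.move_linear([442,-14,160],feed=200)
bot.move_pose([W[0],W[1],160],q); bot.dwell(.1)
c=shot("wrist","w3");shot("top","t3"); print(bot.read_time(),W,bot.read_eef_pos())
im=c["frame"][:,:,::-1].copy(); a=np.linspace(0,6.28,60)
def pl(P):
    cv2.polylines(im,[np.int32(np.round(proj(c,[case(p) for p in P])))],True,(0,0,255),1)
pl([(24*np.cos(t),45+24*np.sin(t),22) for t in a]); pl([(19*np.cos(t),-45+19*np.sin(t),36) for t in a])
pl([(-62,-102,50),(-62,102,50),(62,102,50),(62,-102,50)]); pl([(-62,-50,84),(-151,-50,84),(-151,50,84),(-62,50,84)])
pl([(-96+4.5*i,13*j,82.5) for i,j in((-1,-1),(-1,1),(1,1),(1,-1))])
cv2.imwrite("pics/w3o.png",im)
```

```text
7.0333 [458.26257594 268.26458866   0.        ] [458.74925075 266.92485116 160.01623566]
```

View pics/w3o.png

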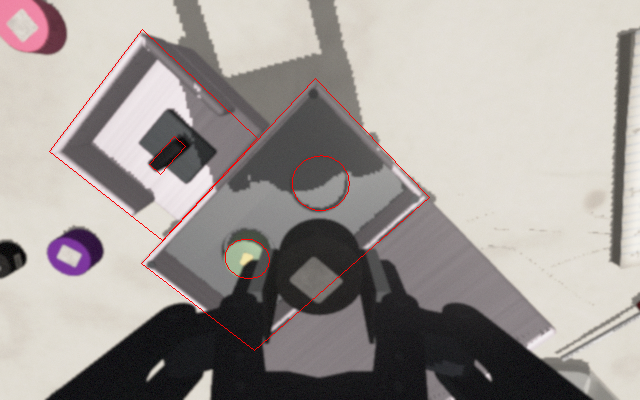

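View pics/w3.png

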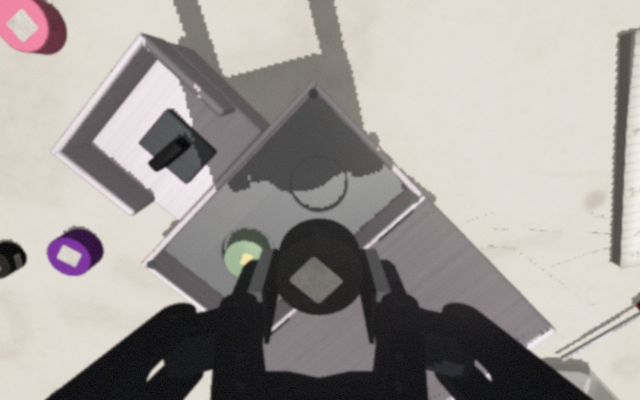

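Run:
```python
from h import *
crop("w3",280,140,360,220,8,"w3c"); im=cv2.imread("pics/w3c.png"); c=load("w3")
a=np.linspace(0,6.28,60)
q=proj(c,[case((24*np.cos(t),45+24*np.sin(t),22)) for t in a]); cv2.polylines(im,[np.int32((q-[280,140]+.5)*8)],True,(0,0,255),1)
cv2.imwrite("pics/w3c.png",im)
for i in range(3): print(bot.read_eef_pos(),end=' ')
```

```text
[458.74925075 266.92485116 160.01623566] [458.74925075 266.92485116 160.01623566] [458.74925075 266.92485116 160.01623566]
```

View pics/w3c.png

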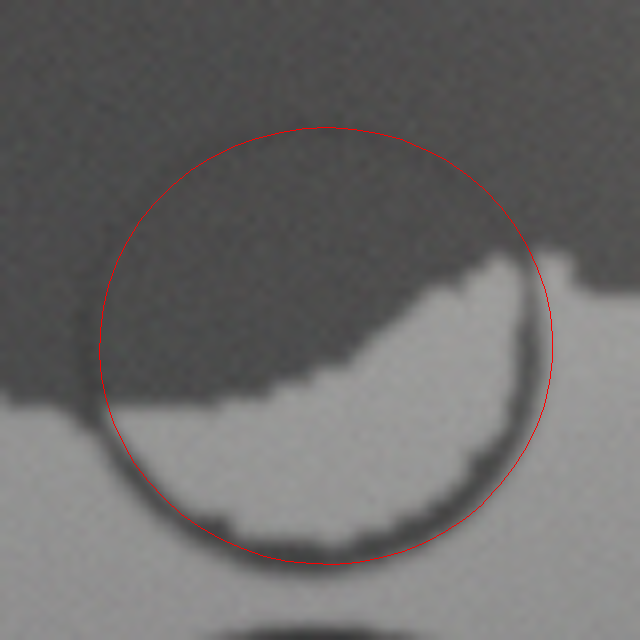

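Run:
```python
from h import *
q=list(down(A)); t=np.array([459.2,267.0]); cmd=t+[-.49,1.34]
bot.move_linear([*cmd,50],q,feed=150); bot.dwell(.15); p=np.array(bot.read_eef_pos()); print(p,bot.read_ft_force())
cmd=cmd+(t-p[:2]); bot.move_linear([*cmd,38],feed=60);bot.dwell(.1); p=np.array(bot.read_eef_pos()); print(p)
cmd=cmd+(t-p[:2])
for z in(32,29,27,25.5,24.5):
    bot.move_linear([*cmd,z],feed=40); p=np.array(bot.read_eef_pos()); f=bot.read_ft_force(); print(p,np.round(f,1))
    if f[2]>6: break
shot("wrist","w4"); print(bot.read_time())
```

```text
[459.55988467 268.63553407  51.11409306] [-0.04812148 -1.26482328 -0.34426493]
[458.29156726 266.66871266  37.8946872 ]
[459.05432428 266.96397381  31.62920739] [ 0.8  0.6 -0.5]
[459.06767838 266.97357267  28.79766211] [-0.1  0.2 -0.7]
[459.15731728 267.00278122  26.8913823 ] [ 0.2 -0.6 -0.4]
[459.20662332 267.01185548  25.43158579] [-0.6 -0.5 -0.8]
[459.17927798 267.01193222  24.40054706] [-0.2 -0.8  0.2]
9.8667
```

View pics/w4.png

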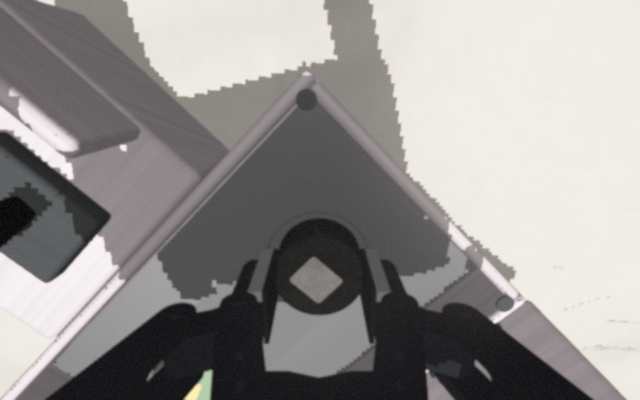

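Run:
```python
from h import *
p=bot.read_eef_pos(); bot.move_linear([459.2+0,267.0,23.8],feed=30); print(bot.read_eef_pos(),bot.read_ft_force())
bot.ungrasp(); print(bot.read_ft_force(),bot.read_finger_gap()); p=bot.read_eef_pos()
bot.move_linear([p[0],p[1],160],feed=200); bot.dwell(.1); shot("wrist","w5");shot("side","s5");shot("top","t5"); print(bot.read_time(),bot.read_eef_pos())
crop("w5",240,130,400,260,5,"w5c")
```

```text
[459.39325458 267.06983166  23.94876479] [0.00527047 0.35051754 0.14698281]
[-0.06554473  0.4017949   0.60862707] 85.19340434397273
11.7333 [458.57188217 266.73462447 158.73974805]
```

View pics/w5.png

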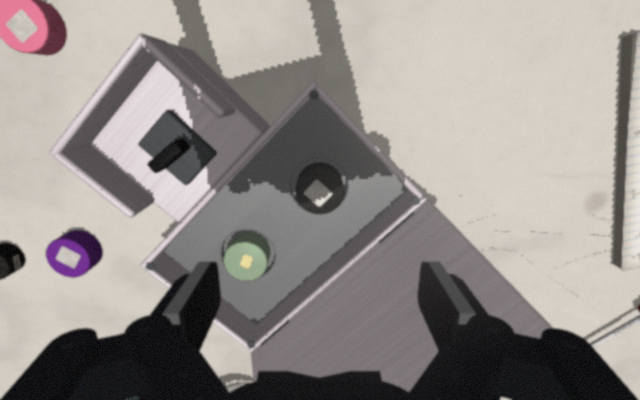

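View pics/w5c.png

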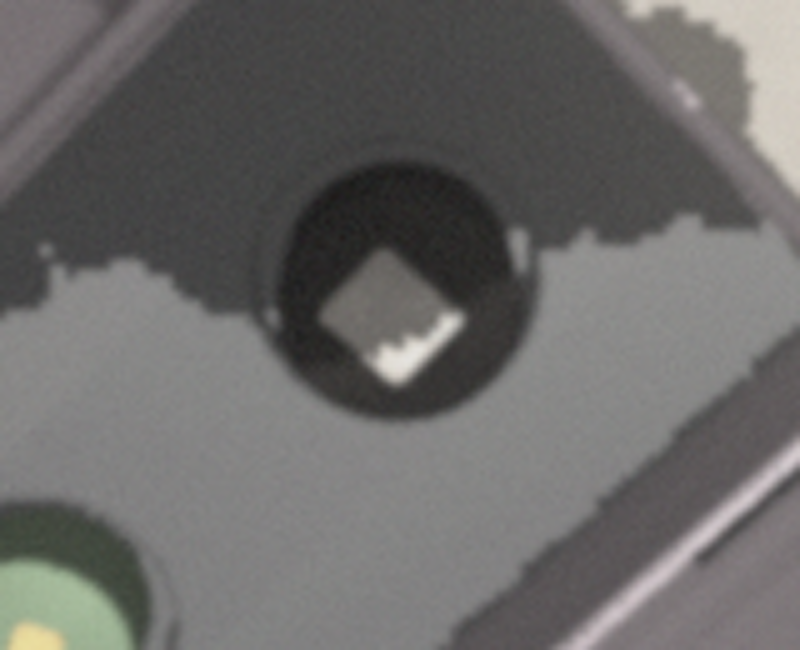

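```bash
python3 - <<'E'
from h import *
c=load("top1");s=load("side1"); th=1.954
def L(d,h,y,th=th): return case((60-d*np.cos(th)+h*np.sin(th),y,50+d*np.sin(th)+h*np.cos(th)))
for f in(0.5,.8,1.1,1.4,1.57,1.8,2.0): 
    P=L(120+77*np.cos(f),11.5+77*np.sin(f),0); print(f,P,(proj(c,P)[0]-[220,155]+.4)*6,(proj(s,P)[0]-[230,110]+.4)*5)
for y in(78,-78): print(y,[ (case((x,y,0)),proj(c,case((x,y,0)))[0]) for x in (105,135,175)])
E
python3 - <<'E'
import sys;sys.path.insert(0,'.')
from h import *
crop("t5",150,120,310,240,5,"t5c")
E
```

```text
0.5 [606.33854433 371.88135581 205.86706875] [64.24791392 95.73955822] [498.68474498 -49.33626822]
0.8 [614.0075286  380.82904638 186.09978705] [52.83823349 92.06422989] [507.97811825 -23.73215181]
1.1 [617.53243875 384.9416908  163.7328231 ] [53.86939365 98.59184742] [511.44695729   9.61121856]
1.4 [616.59840507 383.85191878 140.76415118] [ 66.6076583  114.21694986] [509.08251646  47.7322454 ]
1.57 [614.10511059 380.94289894 128.26387437] [ 78.42114322 126.45575148] [505.28277395  70.3003904 ]
1.8 [608.61803167 374.54091889 112.73420907] [ 98.84045659 146.0782858 ] [497.55170841 100.75282418]
2.0 [602.07809517 366.91053055 101.0990501 ] [119.95080081 165.27639345] [488.66712278 126.23012317]
78 [(array([501.53717185, 369.46394315,   0.        ]), array([245.12172557, 223.44049332])), (array([521.06023096, 392.24222586,   0.        ]), array([237.41407834, 217.30608054])), (array([547.09097644, 422.61326947,   0.        ]), array([227.20370664, 209.17978304]))]
-78 [(array([619.98424192, 267.94403579,   0.        ]), array([278.35952577, 183.30471996])), (array([639.50730103, 290.72231849,   0.        ]), array([270.69677304, 177.38810128])), (array([665.5380465, 321.0933621,   0.       ]), array([260.5447132 , 169.54942125]))]
```

Run:
```python
from h import *
crop("t5",150,120,310,240,5,"t5c");crop("s5",230,60,390,180,5,"s5c")
```

```text
(no output)
```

View pics/t5c.png

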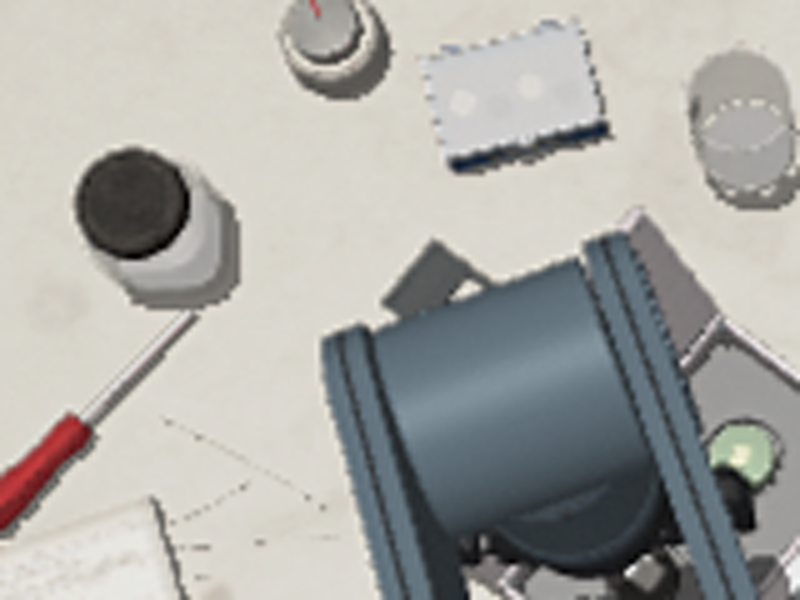

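View pics/s5c.png

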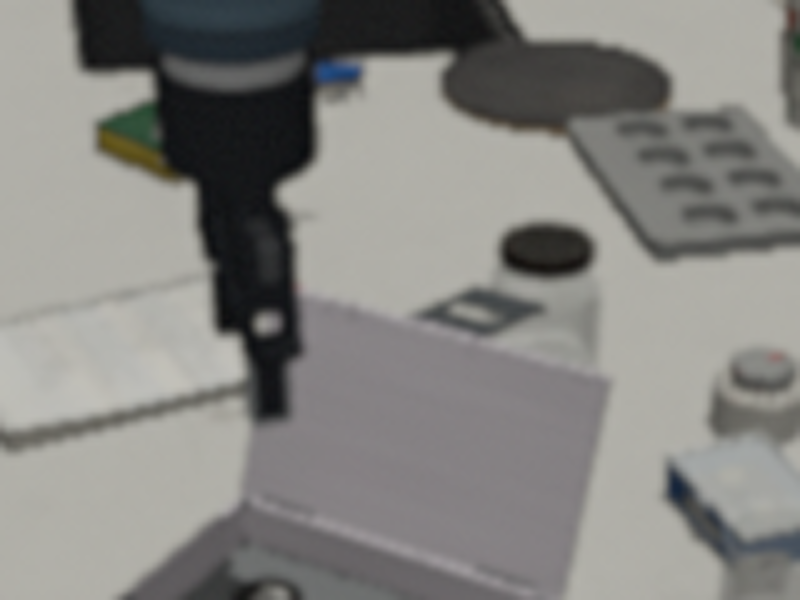

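```bash
sed -i 's/^CX,CY,YAW=.*/CX,CY,YAW=493.2,237.8,0.8622/' h.py
cat > lid.py <<'E'
from h import *
a=YAW+np.pi/2; q=list(down(a)); Y=82
def tip(th):
    z=50+100*np.sin(th)+8*np.cos(th)
    if th>np.pi/2: x=60-122*np.cos(th)+8*np.sin(th)
    else: x=60-100*np.cos(th)+8*np.sin(th)
    return list(case((x+11,Y,z)))
W=[list(case((150,Y,260))),list(case((150,Y,tip(1.95)[2])))]+[tip(t) for t in(1.9,1.57,1.3,1.05,.8,.55,.3,.12,0)]
E
python3 - <<'E'
from lid import *
for w in W: print(np.round(w,1),bot.solve_ik(w,q))
E
```

```text
[528.6 405.1 260. ] [ 4.86713419e-01  4.56225163e-01  1.17839750e+00 -4.44089210e-16
  1.50696999e+00 -1.94628291e+00]
[528.6 405.1 139.9] [ 4.86713419e-01  5.29857974e-01  1.35464224e+00 -4.44089210e-16
  1.25709244e+00 -1.94628291e+00]
[507.7 380.8 142. ] [ 4.67971105e-01  4.75097482e-01  1.44064576e+00 -4.44089210e-16
  1.22584941e+00 -1.96502522e+00]
[482.3 351.1 150. ] [ 4.42414892e-01  4.04136968e-01  1.53321326e+00 -4.44089210e-16
  1.20424242e+00 -1.99058144e+00]
[464.8 330.6 148.5] [ 4.22811031e-01  3.61813779e-01  1.60222905e+00 -4.44089210e-16
  1.17754982e+00 -2.01018530e+00]
[449.3 312.6 140.7] [ 4.03976103e-01  3.31335530e-01  1.66903383e+00 -4.44089210e-16
  1.14122330e+00 -2.02902022e+00]
[435.5 296.5 127.3] [ 3.85878704e-01  3.12314168e-01  1.73468792e+00 -4.44089210e-16
  1.09459056e+00 -2.04711762e+00]
[424.4 283.5 109.1] [ 3.70131957e-01  3.07205416e-01  1.79520631e+00 -4.44089210e-16
  1.03918093e+00 -2.06286437e+00]
[416.5 274.3  87.2] [ 3.58392818e-01  3.17422969e-01  1.84659717e+00 -4.44089210e-16
  9.77572515e-01 -2.07460351e+00]
[413.2 270.4  69.9] [ 3.53225395e-01  3.34249020e-01  1.87582545e+00 -4.44089210e-16
  9.31518185e-01 -2.07977093e+00]
[412.1 269.1  58. ] [ 3.51521832e-01  3.49539539e-01  1.89099069e+00 -4.44089210e-16
  9.01062424e-01 -2.08147449e+00]
```

Run:
```python
from lid import *
p=bot.read_eef_pos(); bot.move_linear([p[0],p[1],270],feed=250); bot.grasp()
bot.move_pose(W[0],q); bot.move_linear(W[1],feed=200)
print(bot.read_time(),bot.read_eef_pos(),bot.read_ft_force())
for w in W[2:5]:
    bot.move_linear(w,feed=120); print(np.round(bot.read_eef_pos(),1),np.round(bot.read_ft_force(),1))
shot("side","s6");shot("top","t6");crop("s6",230,60,390,180,5,"s6c"); print(bot.read_time())
```

```text
14.5083 [529.4209392  404.87261271 141.68573843] [ 0.01854949  0.57988603 -0.84293481]
[508.6 381.1 143.9] [-0.2 -0.4  1.1]
[482.4 351.2 150. ] [-0.7  0.   0.2]
[464.7 330.7 148.2] [-0.1 -0.3 -0.1]
15.8833
```

View pics/s6c.png

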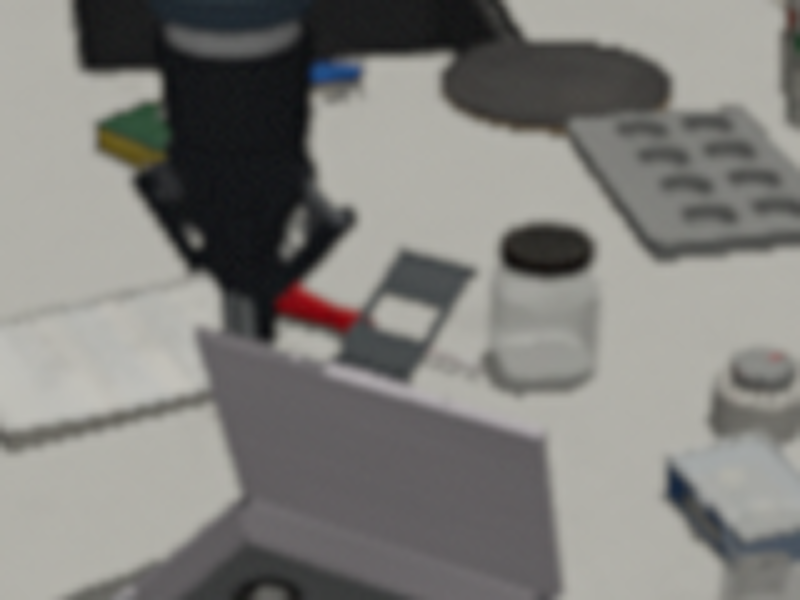

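Run:
```python
from lid import *
for w in W[5:]:
    bot.move_linear(w,feed=100); f=np.array(bot.read_ft_force()); print(np.round(bot.read_eef_pos(),1),np.round(f,1))
w=list(W[-1])
for z in(57,56,55):
    if f[2]>12: break
    w[2]=z; bot.move_linear(w,feed=30); f=np.array(bot.read_ft_force()); print(np.round(bot.read_eef_pos(),1),np.round(f,1))
bot.dwell(.2)
w[2]=170; bot.move_linear(w,feed=250)
shot("side","s7");shot("top","t7");shot("wrist","w7");crop("s7",230,110,370,240,5,"s7c"); print(bot.read_time())
```

```text
[449.2 312.5 140.6] [ 0.9 -0.2 -0.3]
[435.5 296.6 127.3] [ 0.2 -0.1  1.2]
[424.3 283.6 109.1] [0.3 1.2 0.6]
[416.6 274.4  87.3] [ 0.1  0.6 -0.7]
[413.2 270.4  70. ] [0.1 0.6 0.2]
[412.5 269.3  58.3] [ 0.1  0.4 -1.3]
[412.3 269.3  58. ] [-1.8 -0.7  6.8]
[412.4 269.3  57.9] [-4.7 -2.9 16. ]
19.5417
```

View pics/s7c.png

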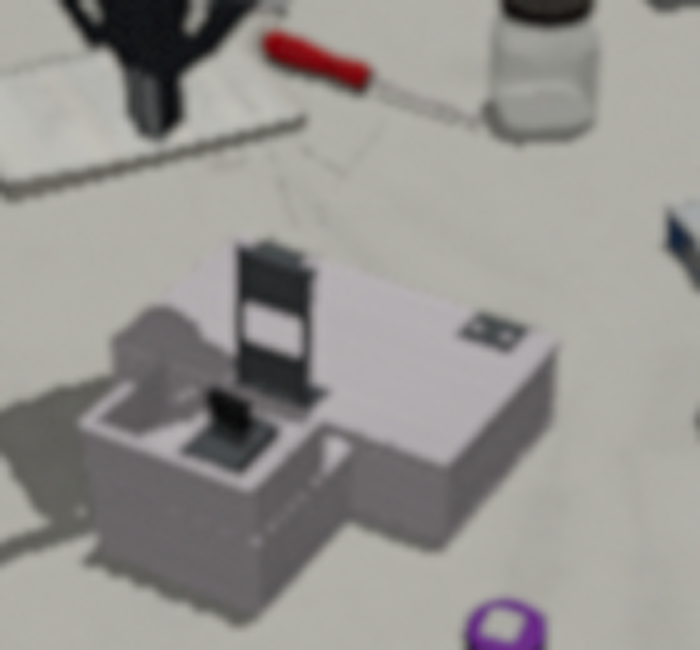

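View pics/w7.png

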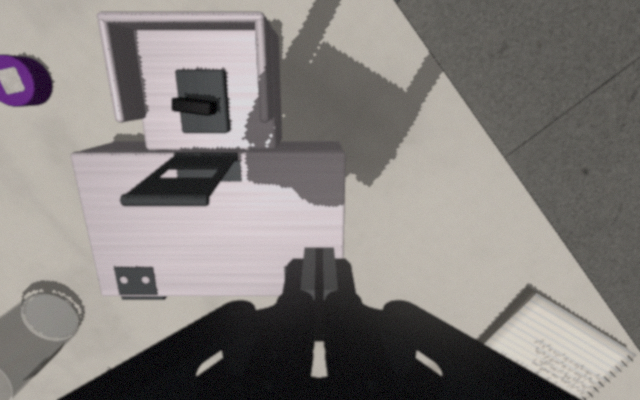

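```bash
cat > hasp.py <<'E'
from h import *
q=list(down(YAW+np.pi/2))
def tip(f,d): return list(case((-60-d*np.cos(f)+1.5*np.sin(f)+11,0,61.5+d*np.sin(f)+1.5*np.cos(f))))
W=[list(case((-30,0,190))),list(case((-38,0,124)))]+[tip(*k) for k in((1.4,62),(1.15,64),(.9,66),(.7,68),(.5,69),(.3,69),(.15,69),(.04,69),(0,69))]
E
python3 - <<'E'
from hasp import *
for w in W: assert bot.solve_ik(w,q) is not None
p=bot.read_eef_pos(); bot.move_linear([p[0],p[1],190],feed=250); bot.move_pose(W[0],q); bot.move_linear(W[1],feed=200)
for w in W[2:7]:
    bot.move_linear(w,feed=100); print(np.round(bot.read_eef_pos(),1),np.round(w,1),np.round(bot.read_ft_force(),1))
shot("side","s8");crop("s8",230,110,370,240,5,"s8c"); shot("wrist","w8");print(bot.read_time())
E
```

```text
[456.  193.9 124.1] [455.4 193.7 122.9] [-0.1 -1.2  0.5]
[445.3 181.8 120.8] [445.2 181.8 120.5] [-0.1 -0.2  0.3]
[435.3 170.4 114.1] [435.4 170.3 114.1] [-0.4  0.7  0.3]
[427.9 161.8 106.3] [428.1 161.8 106.5] [-0.8  0.1  0.5]
[422.  155.2  95.7] [422.4 155.2  95.9] [-0.1 -0.4  0.2]
22.3417
```

View pics/s8c.png

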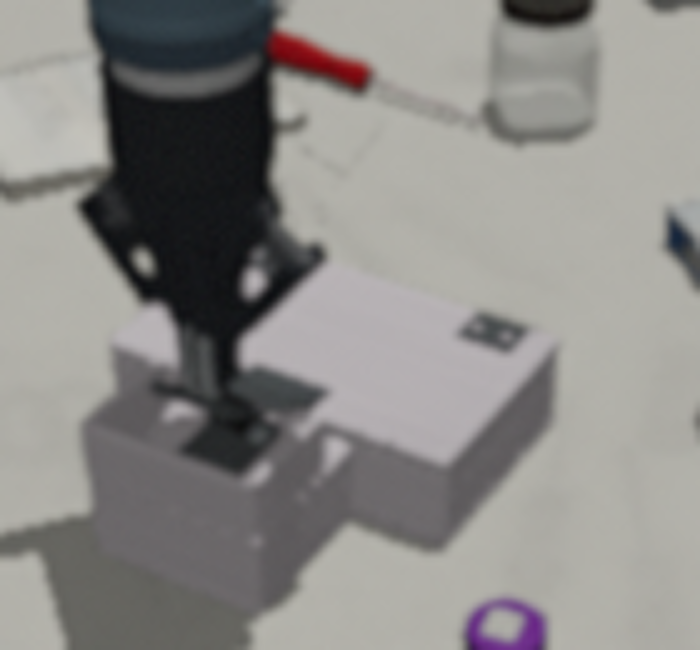

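View pics/w8.png

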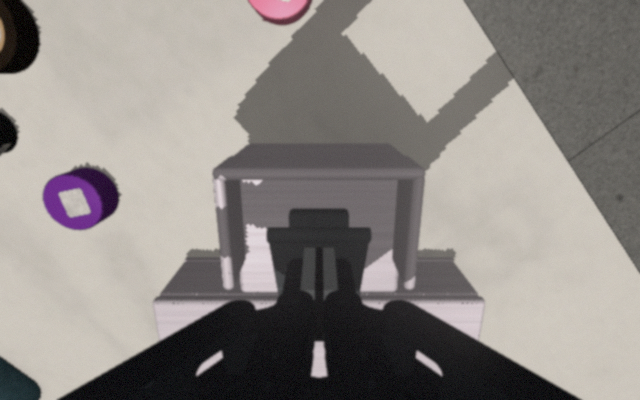

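Leaf is folding down cleanly, and the finger in w8 at (318,270) sits centred between the guards. I'll continue down.

Run:
```python
from hasp import *
for w in W[7:]:
    bot.move_linear(w,feed=60); f=np.array(bot.read_ft_force()); print(np.round(bot.read_eef_pos(),1),np.round(w,1),np.round(f,1))
    if f[2]>15: break
w=list(w)
for z in(62,61,60):
    if f[2]>10: break
    w[2]=z; bot.move_linear(w,feed=30); f=np.array(bot.read_ft_force()); print(np.round(bot.read_eef_pos(),1),np.round(f,1))
bot.dwell(.2); p=bot.read_eef_pos(); bot.move_linear([p[0],p[1],100],feed=200); P=case((-96,0,170)); bot.move_linear(list(P),feed=250); bot.dwell(.1)
shot("side","s9");shot("wrist","w9");crop("s9",230,110,370,240,5,"s9c");crop("w9",230,110,390,230,5,"w9c"); print(bot.read_time(),bot.read_eef_pos(),P)
```

```text
[418.1 150.7  82.8] [418.7 150.9  83.3] [0.5 0.4 0.1]
[416.6 148.9  72.8] [417.1 149.   73.3] [ 0.3 -0.6 -0. ]
[416.1 148.2  65.4] [416.5 148.3  65.8] [0.4 0.1 0.3]
[416.5 148.2  63. ] [416.4 148.2  63. ] [ 0.2 -0.2  0.7]
[416.5 148.2  62.7] [-2.  -1.2  8.2]
[416.6 148.2  62.4] [-5.1 -1.9 16.3]
25.2583 [429.33012801 164.60204098 168.36875212] [430.72621085 164.90949534 170.        ]
```

View pics/s9c.png

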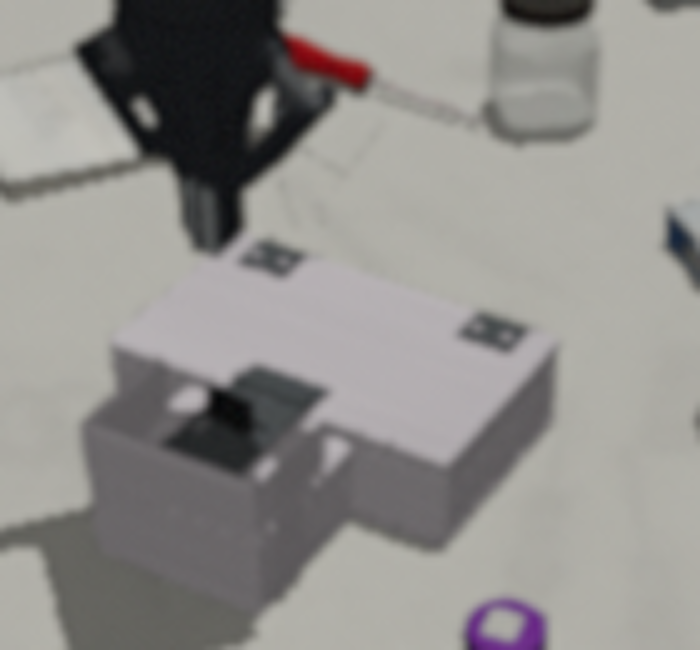

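View pics/w9.png

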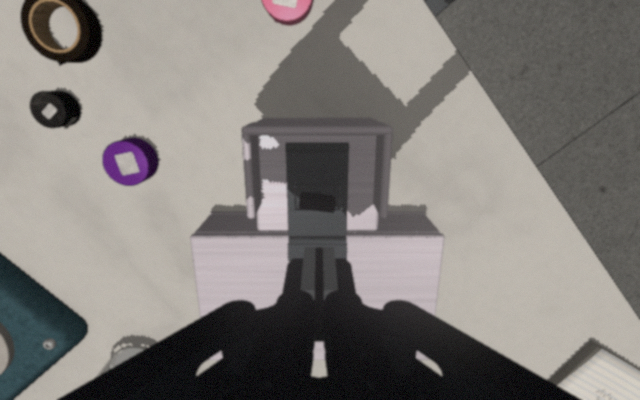

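View pics/w9c.png

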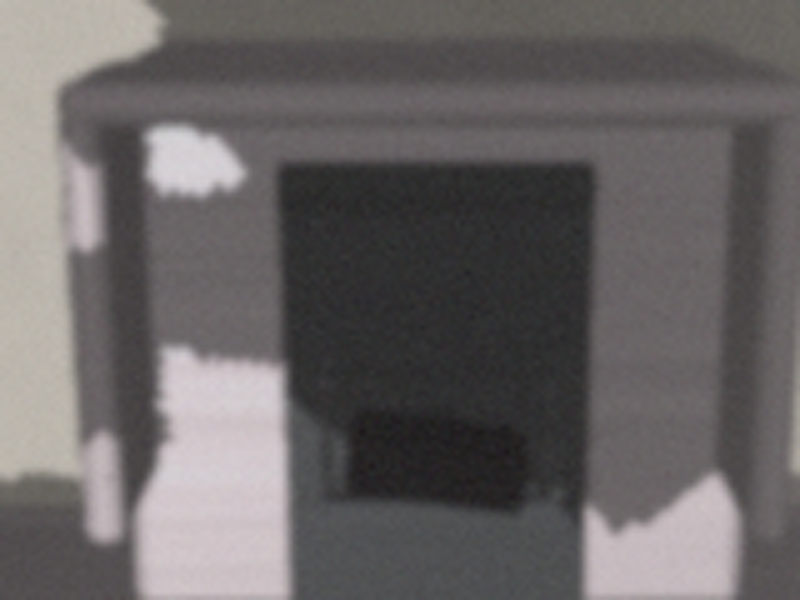

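Run:
```python
from h import *
c=load("w9"); T=np.array(bot.read_eef_pos()); Rm=R.from_quat(bot.read_eef_rot()).as_matrix()
crop("w9",260,220,380,310,6,"w9f"); im=cv2.imread("pics/w9f.png")
for w,col in((7.5,(0,0,255)),(11,(0,255,0)),(14.5,(255,0,0))):
    q=proj(c,[T+Rm@[x,0,z] for x,z in((-11,-w),(-11,w),(11,w),(11,-w))]); cv2.polylines(im,[np.int32((q-[260,220]+.5)*6)],True,col,1)
cv2.imwrite("pics/w9f.png",im)
# knob
for U,V in((437,452),(355,415),(525,430)): print(px(c,U/5+230-.4,V/5+110-.4,82.5))
print(case((-96,0,82.5)),(proj(c,[case((-96,0,82.5)),case((-96,13,82.5)),case((-96,-13,82.5))])-[230,110]+.4)*5)
```

```text
[428.13755776 161.74676504  82.5       ]
[433.26146836 150.18244036  82.5       ]
[416.69574489 167.31278716  82.5       ]
[430.72621085 164.90949534  82.5       ] [[437.72478699 479.50785104]
 [529.85915601 479.37650081]
 [345.57300369 479.63922609]]
```

View pics/w9f.png

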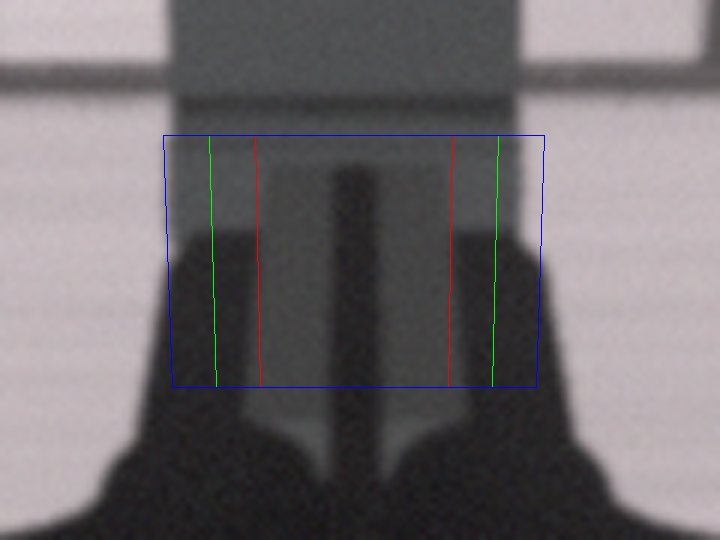

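```bash
cat > knob.py <<'E'
from h import *
q=list(down(YAW)); Rz=R.from_euler('z',-YAW).as_matrix()
def C(p): return np.round(Rz@(np.array(p)-[CX,CY,0]),1)
def F(): return np.round(Rz@np.array(bot.read_ft_force()),1)
def go(p,feed=60):
    bot.move_linear(list(case(p)),feed=feed); f=F(); print(p,C(bot.read_eef_pos()),f); return f
E
python3 - <<'E'
from knob import *
for p in((-120,17.5,150),(-120,17.5,68),(-90,12,68)): print(bot.solve_ik(list(case(p)),q))
bot.move_pose(list(case((-120,17.5,150))),q); bot.dwell(.1); print(C(bot.read_eef_pos()))
go((-120,17.5,95),150); go((-120,17.5,80)); go((-120,17.5,68))
for x in(-114,-110,-106,-102):
    f=go((x,17.5,68),40)
    if max(abs(f[:2]))>15: break
shot("side","s10");shot("wrist","w10");crop("s10",230,110,370,240,5,"s10c");print(bot.read_time())
E
```

```text
[ 1.15296258e-01  1.23406131e-01  1.92102443e+00 -4.44089210e-16
  1.09716209e+00 -7.46903742e-01]
[ 1.15296258e-01  2.41989172e-01  2.02156541e+00 -4.44089210e-16
  8.78038073e-01 -7.46903742e-01]
[ 1.52000549e-01  2.87194687e-01  1.95477696e+00 -4.44089210e-16
  8.99621009e-01 -7.10199451e-01]
[-120.    17.4  150. ]
(-120, 17.5, 95) [-119.9   17.4   95.2] [0.3 0.9 0.8]
(-120, 17.5, 80) [-120.1   17.6   80. ] [ 0.1  0.  -0.2]
(-120, 17.5, 68) [-120.3   17.8   67.6] [-0.4 -0.5 -0.6]
(-114, 17.5, 68) [-113.6   17.4   68.1] [ 0.1 -0.1 -0.7]
(-110, 17.5, 68) [-110.1   17.8   67.9] [-1.4  1.   0.7]
(-106, 17.5, 68) [-105.9   17.6   67.9] [-2.4  0.9 -0.5]
(-102, 17.5, 68) [-101.6   17.7   67.9] [0.1 2.  0.1]
29.1667
```

View pics/s10c.png

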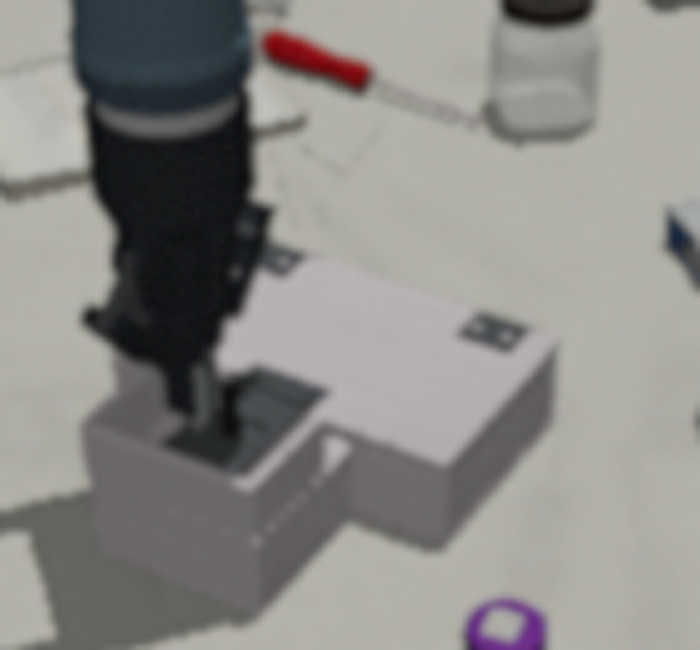

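View pics/w10.png

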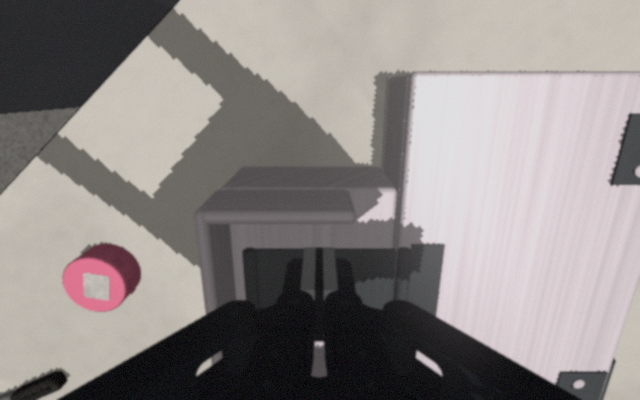

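The knob is turning under light force. I'll keep pushing backward, then sideways to the stop.

Run:
```python
from knob import *
for x in(-98,-94,-90,-87):
    f=go((x,17.5,68),40)
    if max(abs(f[:2]))>15: break
X=C(bot.read_eef_pos())[0]
for y in(16,14.5,13,12,11,10):
    f=go((X,y,68),40)
    if max(abs(f[:2]))>10: break
bot.dwell(.1); print(C(bot.read_eef_pos()),F(),bot.read_time())
shot("side","s11");crop("s11",250,160,310,210,12,"s11c")
```

```text
(-98, 17.5, 68) [-98.1  17.8  67.8] [-1.   2.1 -1. ]
(-94, 17.5, 68) [-93.5  17.4  68. ] [-0.7  2.4 -1.6]
(-90, 17.5, 68) [-89.1  17.1  68.3] [ 0.5  3.1 -1.4]
(-87, 17.5, 68) [-86.2  17.   68.3] [2.1 0.8 0.4]
(np.float64(-86.2), 16, 68) [-85.9  16.   68.2] [1.3 2.8 2.3]
(np.float64(-86.2), 14.5, 68) [-85.9  15.8  68.1] [4.1 9.3 4.1]
(np.float64(-86.2), 13, 68) [-86.   15.7  68.1] [ 5.2 14.1  6.8]
[-86.   15.7  68.1] [ 4.3 13.4  7.1] 31.0167
```

View pics/s11c.png

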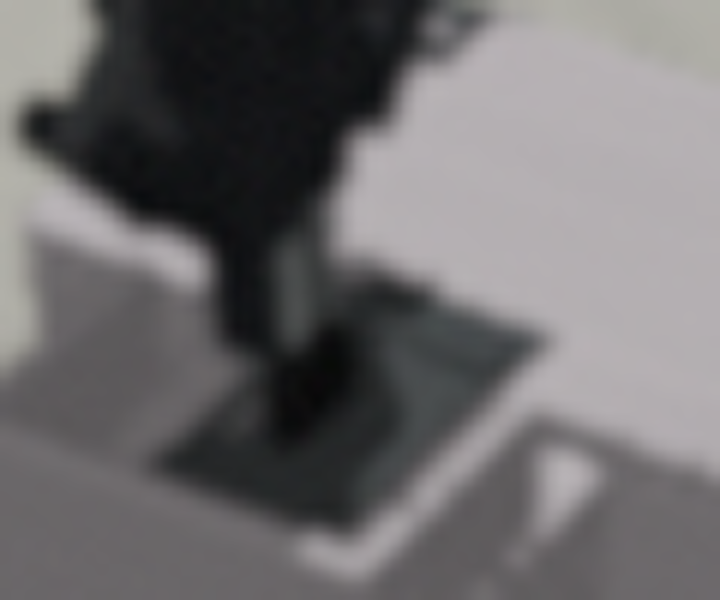

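Run:
```python
from knob import *
go((-86,20,68),60); go((-86,22,110),150); bot.move_linear(list(case((-110,60,240))),feed=250); bot.dwell(.1)
c=shot("wrist","w12");shot("side","s12");shot("top","t12");print(bot.read_time(),F())
q=proj(c,case((-96,0,82)))[0].astype(int);print(q)
u,v=np.clip(q-[60,50],0,None);crop("w12",u,v,u+120,v+100,6,"w12c");crop("s12",230,110,370,240,5,"s12c")
```

```text
(-86, 20, 68) [-86.   19.6  68.1] [-0.4 -0.4 -0.8]
(-86, 22, 110) [-85.9  21.4 110.1] [-0.2  0.1 -0.2]
32.7167 [ 0.6  0.6 -0. ]
[334 240]
```

View pics/w12c.png

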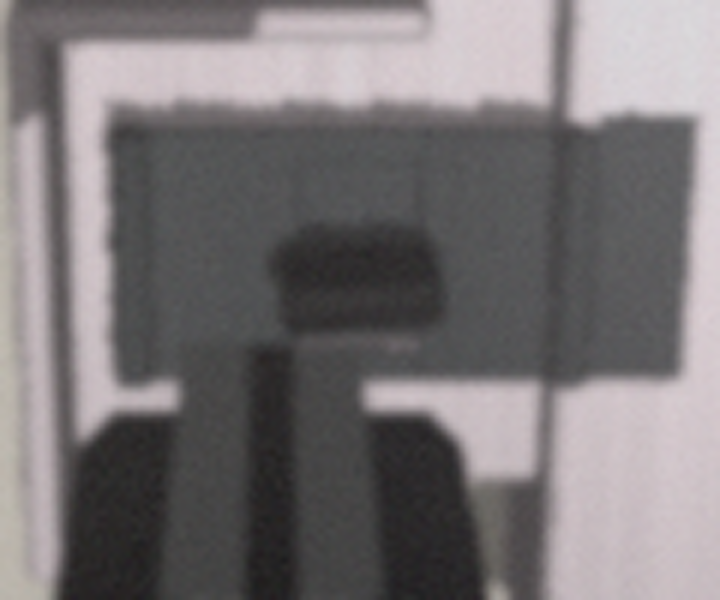

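View pics/s12c.png

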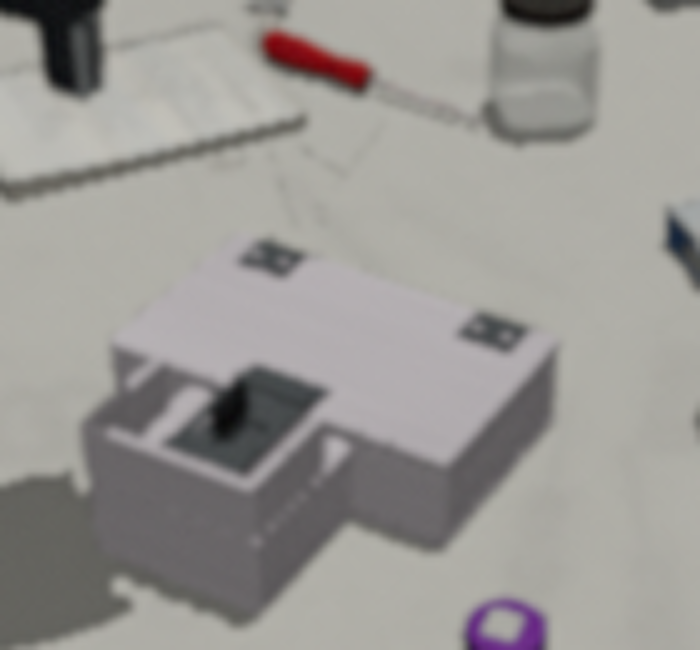

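View pics/t12.png

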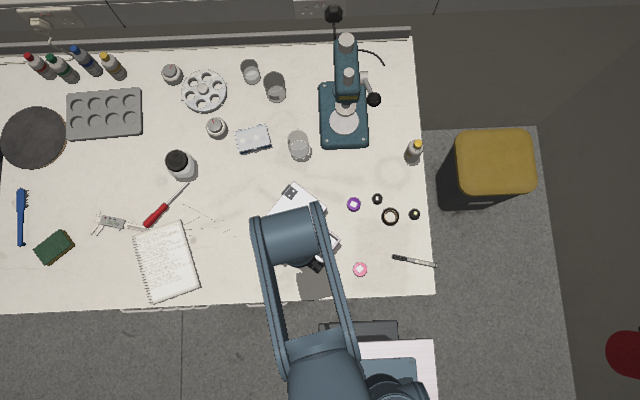

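Wrist crop at (334,240): the bar lies along the leaf, across the slot, and the hasp is flat. The side view shows the lid shut. In the top view the bystanders are where they started: (377,199), (390,216), (414,214), the marker at (413,261), the bottle at (414,150) and the beaker at (299,146). I'm handing it in.

Run:
```python
from cell import bot
bot.finish_job(); print(bot.read_time())
```

```text
the job is handed in; nothing more can be done
the job is handed in; nothing more can be done
```

I put the 40 mm black specimen upright in the empty well and shut the lid. I then folded the hasp down over the staple and pushed the knob clockwise to its stop. The job was handed in at about 33 s.

Last checks, all consistent with the task, though no verdict was reported:
- **Specimen:** seen upright and near the centre of the well just before the lid went down. It could not be seen after that.
- **Lid:** the finger met a firm stop on its outer face at z ≈ 58 mm, the shut height.
- **Hasp:** the finger met the leaf at z ≈ 63 mm, the closed height.
- **Knob:** it stopped firmly against a 13 N push, and the wrist picture shows the bar across the slot.
- **Bystanders:** in the final top view they were at the same pixels as at the start.
- **Robot:** clear of everything.

Two readings differed. The top and wrist cameras placed the case about 1.5 mm apart, and I used the wrist camera. The finger gap read about 37 mm on the 40 mm specimen, but the grip held.

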